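# Open the mist-line valve onto its back seat and test the mister

### The arm

A 7-joint arm with a two-finger parallel gripper is mounted at the origin on the work surface. World frame = base frame: x ahead of the robot, y to its left, z up, the work surface at z = 0. Lengths are in m, angles in rad, forces in N, time in s.
With the tool pointing down it reaches from about 0.35 to 0.9 m from the base axis. Payload 8.1 kg.
Tool frame: the origin (TCP) lies between the finger pads; the fingertips stand ahead of it and the grasp point (between the pads) is the TCP (arm.nose_length is the z of the fingertips in the tool frame, in m); z points along the fingers, y is the line along which they close (so a half turn about z gives the same grasp; the last joint's range is limited). The gripper opens to 92 mm and grips with 3 to 60 N. Pads are 19 mm wide; open, the fingers measure 130 mm over their backs; the gripper's body (75 mm by 190 mm) begins 47 mm behind the grasp point.
Start: joints at [1.128, 0.434, 0.025, 1.573, -0.012, 1.134, -0.075], TCP at [0.208, -0.589, 0.246] pointing down, gripper open.
Joint ranges: [-2.62, 2.62], [-0.44, 2.09], [-1.27, 1.32], [0.08, 2.57], [-1.32, 4.46], [0.12, 2], [-2.74, 2.74]. Speed limits (rad/s): [2.22, 2.22, 3.01, 3.01, 3.14, 3.14, 3.14].

### API

Orientations are given as a rotation vector (axis times angle).
In Python, from cell import sensors, optics, arm gives the robot as it stands.
- The arm moves only by the tool arm_command, never from a script. Its argument "deltas" is one flat list of numbers, 7 for each row, row after row: the turn, a rotation vector about the world's x, y, z as a fraction of full scale, then the shift along the world's x, y, z as a fraction of full scale, then the finger opening in mm, from 0 to 91.8. In form: [wx, wy, wz, dx, dy, dz, fingers, wx, wy, wz, dx, dy, dz, fingers, ...]. A call has 1 to 20 rows; each row is the pose to reach, as a shift and turn from the pose commanded when the call began; what a row does not reach only later rows make up. Full scale, the value 1, is 1 m for a shift and 90 degrees for a turn. A row lasts 1/10 s, in which the tool goes at most 50 mm and 8.59 degrees, less where a joint would pass 70% of its speed; a pose out of reach is approached as far as the arm can. A call with a number of a shift or a turn outside -1 to 1 is refused whole. A call with a gripper value outside its range is refused whole. The fingers move at their own pace and stop on an object; "force" is the grip in N (left out, the last holds). Time passes only in rows, so rows that repeat a pose let the fingers close. It gives the time, the measured TCP pose, the force, the opening and the grip force at its end, in the units of the state.
- sensors.observe(): the state, without advancing time (a new reading comes with each control period).
- optics.get_image(name): name is "side" or "top"; returns the picture (384x512x3 uint8, blue, green, red); there is no depth.
- optics.calibration(name): a dict with "camera_matrix" (3x3 intrinsics, pixels), "rvec" (rotation vector, rad) and "tvec" (3), from world to camera coordinates, as OpenCV has them. Camera axes: x right, y down, z forward; pixel columns grow to the right and rows downward; lengths in m; the calibration is good to about 2 mm. A picture is of the moment at which its call begins. calibration takes no time and is no camera call.
- arm.sign_off(): hands the job in; it is judged then, once.
The state is a dict: "clock": time; "joints": joint angles; "dq": joint speeds; "joint_efforts": joint torques, N m; "position": TCP position; "ee_rot": TCP orientation; "force": force on the tool from outside, world axes, zero at the start; "ft_torque": the same for the moment, N m; "width": opening from 0.0 (shut) to 1.0 (fully open); "gripper_force": force on a finger pad.
Only numpy, scipy, OpenCV 4.12 (cv2) and the standard library are available. Lean on these libraries where they do the work, as an engineer would, in place of code of your own. Each camera call takes 0.05 s, during which the arm holds its last target. There are 200 camera calls.

### The job

Put the veranda's mist line into service: turn the red handwheel, whose stem rises as it opens, anticlockwise (seen from above) until the valve is fully open and has come up snug against its inner stop, clearly tightened but not forced. Then let go of the wheel, press the white button on top of the green mister gently all the way down, and let it spring back. Leave the other things on the board alone.

Things in the scene. Friction and masses are not known exactly. Their poses are not given: they have to be found in the camera images.
- valve: brass water valve fixed on the board: round foot 80 mm across, upright body at most 52 mm across, a short level outlet reaching 46 mm along its +x at 35 mm height, domed top 84 mm up. Origin: centre of its underside, z up (the wheel's axis). It starts shut. A hidden stop inside ends the opening after 7 to 14 mm of rise, different each time; it can be felt, not seen.
- wheel_centre (a point): centre of the red handwheel on top of the valve, on its axis and half-way up its rim; z up, x along its white spoke; turns and rises with the wheel. The wheel is 60 mm in diameter, its rim 14 mm high, with five spokes; grip it across its diameter from above, at any angle. When shut this point is 102 mm above the board.
- wheel: the same handwheel (same origin and axes). Anticlockwise from above opens: it rises 16 mm per turn (2.55 mm per rad). Free turning takes 0.3 N m of friction, which also holds it where left (a moment read at rest can lie up to 0.3 either side of the load). From the hidden stop on, the moment grows by 0.23 N m per further rad: 0.06 to 0.18 above free turning is snug, 0.23 is forced, harming the seat.
- mist_button_top (a point): centre of the top face of the mister's white round push button, 28 mm in diameter; z up; it moves down with the button
- mist_button (a joint): travel of the mister's push button: 0 m up, 0.006 m fully pressed; a spring button that takes about 5 N to push fully down and springs back
- mister: green plastic spray mister, screwed to the board by a foot of 91 mm diameter, body 68 mm in diameter, shoulder and neck above, a short nozzle at 131 mm height reaching 43 mm along its -x; the button sits on top of it, centred, with its housing from 138 mm up. Origin at the centre of its underside, z up.
- tray: shallow brown bonsai tray, 150 x 100 x 36 mm, loose, empty; origin at the centre of its underside, long side along x
- root_hook: stainless steel root hook lying flat, loose, about 190 mm long along its x and 12 mm high; origin near its middle on the board
- vase: small greenish glass vase, loose, 110 mm tall, 68 mm across at its widest; origin at the centre of its underside, z up
- turntable: round wooden bonsai turntable, loose, 140 mm in diameter, 38 mm high; origin at the centre of its underside
There are look-alikes about, which are no part of the job. What is shaped like the turntable but yellow is not meant.

How it is judged:
On the way, in this order (a step that is already met when the one before it is completed fails the run):
1. the valve is opened until it is snug on its inner stop (contact force between collar and seat_face above 20 N), for 0.2 s.
2. with the wheel released, the mister's button is pressed down (value of joint mist_button above 0.0048 m and contact force between the fingers and wheel below 0.1 N and contact force between collar and seat_face above 20 N), for 0.05 s.
At the end, for the whole second after the job is handed in: the valve is open and left snug on its inner stop (20 to 90 N on the stop, about 0.05 to 0.23 N m above free turning), the mister's button has been pressed at least 4.8 mm down and is up again (within 1.2 mm), and the tray, root hook, vase and turntable lie still where they were (within 15 mm) (contact force between collar and seat_face above 20 N and value of joint mist_button below 0.0012 m and linear speed of each of tray, root_hook, vase, turntable below 0.02 m/s); the robot touches nothing.
It fails at once if the valve is forced: more than 90 N on its inner stop (contact force between collar and seat_face above 90 N).
It fails at once if a bystander (tray, root hook, vase, turntable) is moved more than 15 mm or the vase is tipped (distance of any of tray, root_hook, vase, turntable from where it was at the start of the episode above 0.015 m or angle between vase's own z axis and vertical above 0.3 rad).
It fails at once if the mister is pressed harder than 35 N (contact force between anything else and mister above 35 N).
It also fails if it takes over 72 s, if anything falls off the work surface, if the arm or the gripper's body presses on something with over 40 N, if the wrist force passes 120 N, or if a joint passes its speed limit or range.

## Working session

There is one attempt and no reset: what is moved stays moved. The work goes in short steps, Python scripts to look and compute and a tool call to move; the robot and the scene stay as the last step left them, time stands still between calls to the robot, and variables do not carry over. Pictures are saved under pics/ and viewed, at most 10 in all, crops included, and the job is handed in when it is done.

Besides the shell and the picture viewer there is one more tool, called after "Emit:" as name(argument=value, ...), one argument or row to a line, values as JSON. arm_command: Moves the arm, as the interface text tells. Its arguments: {"type":"object","properties":{"deltas":{"type":"array","items":{"type":"number"}},"force":{"type":"number"}},"required":["deltas"]}

```bash
mkdir -p pics; python3 - <<'E'
from cell import sensors, optics, arm
import cv2,numpy as np
s=sensors.observe();print(s, arm.nose_length)
for n in("side","top"):
    cv2.imwrite(f"pics/{n}0.png",optics.get_image(n))
    c=optics.calibration(n);R=cv2.Rodrigues(np.array(c["rvec"],float))[0];print(n,c["camera_matrix"],-R.T@np.array(c["tvec"]).ravel(),R[2])
E
```

```text
{'clock': 0.0, 'joints': array([ 1.12842648,  0.43520904,  0.0249636 ,  1.57404372, -0.0116263 ,
        1.13401415, -0.07509248]), 'dq': array([-1.04053670e-03,  1.62478936e-04,  9.87402267e-06, -1.68344280e-03,
       -1.60539499e-03,  6.74125097e-04, -1.35097123e-03]), 'joint_efforts': array([-3.73687344e-04, -6.67853165e+01,  9.84773263e-01, -3.14456999e+01,
       -6.05644402e-02,  4.29920037e-02,  1.64664098e-04]), 'position': array([ 0.2081035 , -0.58884811,  0.24497414]), 'ee_rot': array([-3.09492103e+00, -5.30795134e-01,  5.76941086e-04]), 'force': array([ 0.99841326, -1.0730329 ,  0.83570236]), 'ft_torque': array([ 0.02324935,  0.00153336, -0.00085729]), 'gripper_force': 0.0, 'width': 0.9973644102826357} 0.019
side [[356.49156055   0.         263.3489609 ]
 [  0.         356.49156055 193.40502273]
 [  0.           0.           1.        ]] [ 0.58887198 -0.54813152  0.65799946] [ 0.04836565  0.71690535 -0.69549082]
top [[399.13693126   0.         254.45765009]
 [  0.         399.13693126 193.4989265 ]
 [  0.           0.           1.        ]] [0.56216065 0.01854559 0.95457623] [ 0.0806932  -0.02662182 -0.9963834 ]
```

View pics/side0.png

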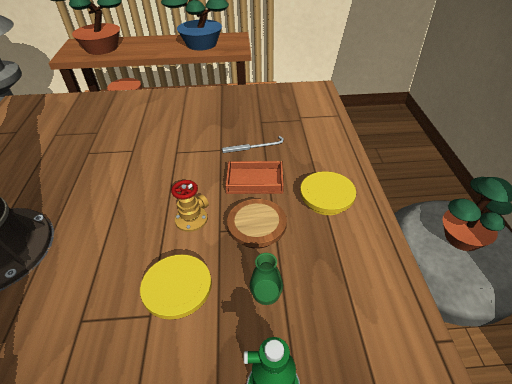

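View pics/top0.png

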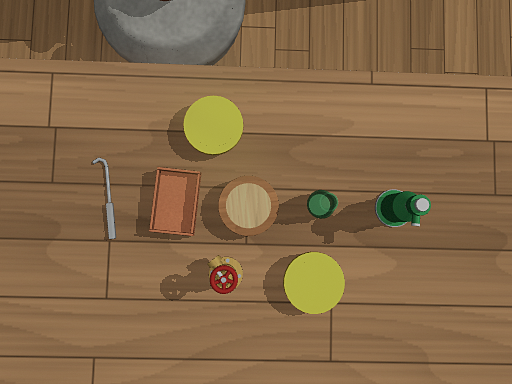

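Both views show the red wheel (side 185,187; top 224,279) and the white button on the green mister (side 274,350; top 422,205). What could be taken for the targets:
- **For the wheel:** only the brown-red tray (side 255,177) is a similar colour. It is rectangular, so it is not the wheel.
- **For the mister:** the green vase (side 266,280) has no white button.
- **For the turntable:** the two yellow discs (top 213,125 and 314,283) are look-alikes and not meant.

Next I triangulate both points and check the choice in a close crop.

```bash
cat > h.py <<'E'
import cv2,numpy as np
from cell import sensors, optics, arm
def P(n):
    c=optics.calibration(n);R=cv2.Rodrigues(np.array(c["rvec"],float))[0]
    return np.array(c["camera_matrix"])@np.c_[R,np.array(c["tvec"]).ravel()]
def tri(a,b):
    X=cv2.triangulatePoints(P("side"),P("top"),np.array(a,float).reshape(2,1),np.array(b,float).reshape(2,1)).ravel();X=X[:3]/X[3]
    e=[(lambda q:q[:2]/q[2])(P(n)@np.r_[X,1])-p for n,p in(("side",a),("top",b))]
    return X,np.round(e,1)
def blob(im,kind,c,r):
    i=im.astype(int);B,G,Rr=i[...,0],i[...,1],i[...,2]
    m=(Rr>110)&(G<50)&(B<60) if kind=="red" else (i.min(2)>150)&(i.max(2)-i.min(2)<30)
    y,x=np.mgrid[:384,:512];m&=(abs(x-c[0])<r)&(abs(y-c[1])<r)
    pts=np.argwhere(m)[:,::-1].astype(np.float32)
    h=cv2.convexHull(pts);return cv2.fitEllipse(h),len(pts),pts.min(0),pts.max(0)
E
python3 - <<'E'
from h import *
im={n:optics.get_image(n) for n in("side","top")}
C={}
for k,ps,pt,r in(("red",(185,187),(224,279),22),("white",(274,350),(422,205),14)):
    for n,p in(("side",ps),("top",pt)):
        C[k,n]=blob(im[n],k,p,r);print(k,n,C[k,n])
    print(tri(C[k,"side"][0][0],C[k,"top"][0][0]))
a=cv2.resize(im["side"][160:240,150:250],None,fx=4,fy=4,interpolation=2);b=cv2.resize(im["top"][245:325,180:280],None,fx=4,fy=4,interpolation=2)
c=cv2.resize(im["side"][304:384,225:325],None,fx=4,fy=4,interpolation=2);d=cv2.resize(im["top"][165:245,365:465],None,fx=4,fy=4,interpolation=2)
cv2.imwrite("pics/crop.png",np.vstack([np.hstack([a,b]),np.hstack([c,d])])[:600])
cv2.imwrite("pics/crop.png",cv2.resize(np.vstack([np.hstack([a,b]),np.hstack([c,d])]),(750,600)))
E
```

```text
red side (((184.04946899414062, 189.02427673339844), (18.282821655273438, 25.924522399902344), 78.36104583740234), 282, array([172., 180.], dtype=float32), array([197., 198.], dtype=float32))
red top (((223.85037231445312, 278.9124755859375), (26.71031379699707, 27.385114669799805), 9.804393768310547), 365, array([211., 266.], dtype=float32), array([237., 292.], dtype=float32))
(array([0.44898043, 0.05546398, 0.10209338]), array([[ 0.2, -0. ],
       [ 0. ,  0.1]]))
white side (((274.27203369140625, 350.10784912109375), (18.565908432006836, 21.339996337890625), 165.70433044433594), 315, array([265., 340.], dtype=float32), array([283., 361.], dtype=float32))
white top (((422.4744873046875, 204.18618774414062), (11.660994529724121, 12.722691535949707), 144.62246704101562), 124, array([417., 198.], dtype=float32), array([428., 210.], dtype=float32))
(array([ 0.61456124, -0.34443007,  0.15538018]), array([[ 0.1, -0. ],
       [-0. ,  0.1]]))
```

View pics/crop.png

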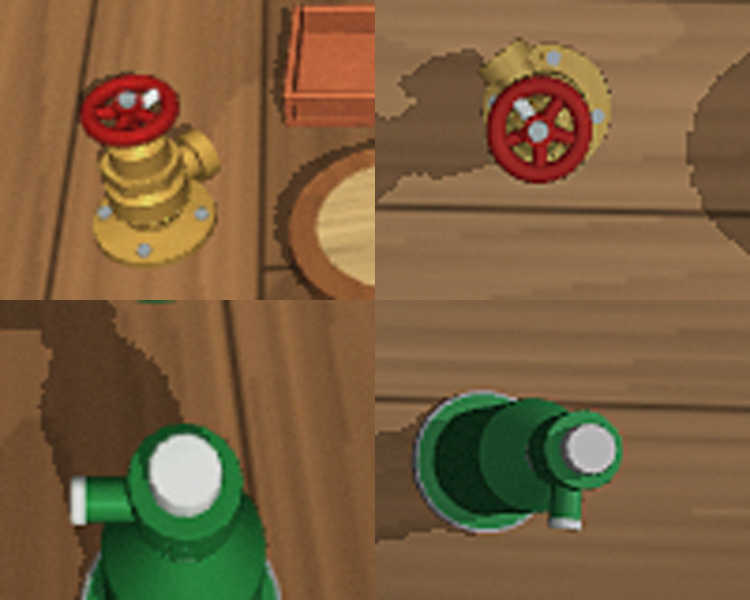

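The crops confirm the choice: the red five-spoke wheel with its white spoke, and the white round button on the mister. The triangulated wheel height is 102 mm, which matches the text. Button top comes out near 150–155 mm. I move above the wheel.

Emit:
arm_command(
  deltas=[0,0,0,0.241,0.644,0,91.8,0,0,0,0.241,0.644,0,91.8,0,0,0,0.241,0.644,0,91.8,0,0,0,0.241,0.644,0,91.8,0,0,0,0.241,0.644,0,91.8,0,0,0,0.241,0.644,0,91.8,0,0,0,0.241,0.644,0,91.8,0,0,0,0.241,0.644,0,91.8,0,0,0,0.241,0.644,0,91.8,0,0,0,0.241,0.644,0,91.8,0,0,0,0.241,0.644,0,91.8,0,0,0,0.241,0.644,0,91.8,0,0,0,0.241,0.644,0,91.8,0,0,0,0.241,0.644,0,91.8,0,0,0,0.241,0.644,0,91.8,0,0,0,0.241,0.644,0,91.8,0,0,0,0.241,0.644,0,91.8,0,0,0,0.241,0.644,0,91.8,0,0,0,0.241,0.644,0,91.8,0,0,0,0.241,0.644,0,91.8],
  force=40,
)

```text
clock: 2.2
position: [0.4492, 0.054, 0.2458]
ee_rot: [3.096, 0.529, 0.0]
force: [-0.1, 0.0, -0.8]
width: 1.0
gripper_force: 0.0
```

```bash
python3 - <<'E'
from h import *
s=sensors.observe();[print(k,np.round(s[k],4)) for k in("clock","joints","position","ee_rot","force","ft_torque")]
E
```

```text
clock 2.2
joints [ 0.1758  0.1945 -0.4777  1.9416  0.1042  1.0291 -1.5804]
position [0.4492 0.054  0.2458]
ee_rot [3.0964e+00 5.2900e-01 3.0000e-04]
force [-0.135   0.0268 -0.7607]
ft_torque [0.0496 0.0182 0.    ]
```

Emit:
arm_command(
  deltas=[0,0,-0.65,0,0.0015,0,91.8,0,0,-0.65,0,0.0015,0,91.8,0,0,-0.65,0,0.0015,0,91.8,0,0,-0.65,0,0.0015,0,91.8,0,0,-0.65,0,0.0015,0,91.8,0,0,-0.65,0,0.0015,0,91.8,0,0,-0.65,0,0.0015,0,91.8,0,0,-0.65,0,0.0015,-0.02,91.8,0,0,-0.65,0,0.0015,-0.04,91.8,0,0,-0.65,0,0.0015,-0.06,91.8,0,0,-0.65,0,0.0015,-0.08,91.8,0,0,-0.65,0,0.0015,-0.1,91.8,0,0,-0.65,0,0.0015,-0.12,91.8,0,0,-0.65,0,0.0015,-0.13,91.8,0,0,-0.65,0,0.0015,-0.142,91.8,0,0,-0.65,0,0.0015,-0.142,91.8,0,0,-0.65,0,0.0015,-0.142,91.8],
)

```text
clock: 3.9
position: [0.4495, 0.0562, 0.1041]
ee_rot: [-2.961, 1.05, -0.0]
force: [0.6, -0.0, 0.5]
width: 1.005
gripper_force: 0.0
```

```bash
cat > st.py <<'E'
from h import *
s=sensors.observe();[print(k,np.round(s[k],4)) for k in("clock","joints","position","ee_rot","force","ft_torque","width","gripper_force")]
E
python3 st.py; python3 - <<'E'
from h import *
a=[cv2.resize(optics.get_image(n)[r:r+100,c:c+100],None,fx=4,fy=4,interpolation=2) for n,r,c in(("side",130,130),("top",230,175))]
cv2.imwrite("pics/near.png",np.hstack(a))
E
```

```text
clock 3.9
joints [-0.0059  0.3691 -0.2959  2.1228  0.17    0.6714 -2.6686]
position [0.4495 0.0562 0.1041]
ee_rot [-2.9610e+00  1.0497e+00 -1.0000e-04]
force [ 0.6476 -0.0406  0.4717]
ft_torque [0.06   0.0538 0.0251]
width 1.0046
gripper_force 0.0
```

View pics/near.png

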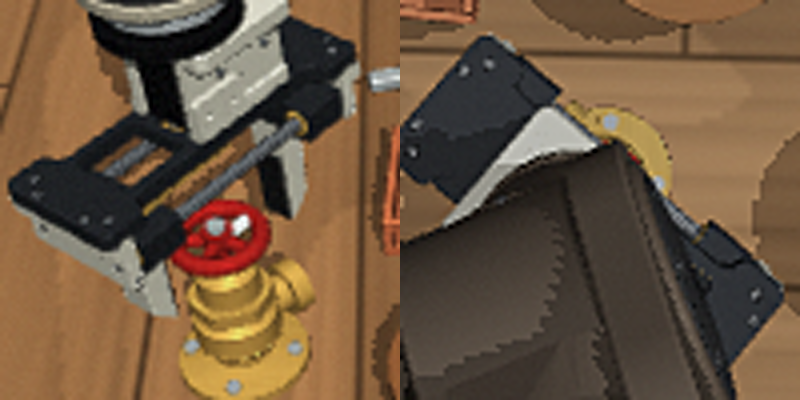

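The crop shows the red wheel between the two open fingers, at about (220,240) in the left half. I close on it.

Emit:
arm_command(
  deltas=[0,0,0,0,0,0,70,0,0,0,0,0,0,64,0,0,0,0,0,0,55,0,0,0,0,0,0,50,0,0,0,0,0,0,50,0,0,0,0,0,0,50,0,0,0,0,0,0,50,0,0,0,0,0,0,50],
  force=40,
)

```text
clock: 4.8
position: [0.4491, 0.056, 0.1038]
ee_rot: [2.961, -1.05, -0.0]
force: [-2.0, -2.3, 5.5]
width: 0.644
gripper_force: 40.0
```

```bash
python3 st.py
```

```text
clock 4.8
joints [-0.006   0.3694 -0.2956  2.1237  0.1704  0.6708 -2.669 ]
position [0.4491 0.056  0.1038]
ee_rot [ 2.9606e+00 -1.0497e+00 -3.0000e-04]
force [-1.9565 -2.3054  5.5333]
ft_torque [-0.4253  0.5096  0.0272]
width 0.6442
gripper_force 40.0011
```

Emit:
arm_command(
  deltas=[0,0,0.05,0,0,0.0002,50,0,0,0.1,0,0,0.0004,50,0,0,0.15,0,0,0.0006,50,0,0,0.2,0,0,0.0008,50,0,0,0.25,0,0,0.001,50,0,0,0.3,0,0,0.0012,50,0,0,0.35,0,0,0.0014,50,0,0,0.4,0,0,0.0016,50,0,0,0.45,0,0,0.0018,50,0,0,0.5,0,0,0.002,50,0,0,0.55,0,0,0.0022,50,0,0,0.6,0,0,0.0024,50],
)

```text
clock: 6.0
position: [0.4491, 0.0557, 0.1062]
ee_rot: [3.114, 0.412, -0.001]
force: [-1.8, -2.9, 5.2]
width: 0.644
gripper_force: 40.0
```

```bash
python3 st.py
```

```text
clock 6.0
joints [ 0.1824  0.401  -0.5349  2.1068  0.3109  0.7099 -1.8637]
position [0.4491 0.0557 0.1062]
ee_rot [ 3.1139e+00  4.1210e-01 -9.0000e-04]
force [-1.7957 -2.8554  5.2195]
ft_torque [-0.6332  0.4437 -0.3252]
width 0.6441
gripper_force 40.0
```

Emit:
arm_command(
  deltas=[0,0,0.05,0,0,0.0002,50,0,0,0.1,0,0,0.0004,50,0,0,0.15,0,0,0.0006,50,0,0,0.2,0,0,0.0008,50,0,0,0.25,0,0,0.001,50,0,0,0.3,0,0,0.0012,50,0,0,0.35,0,0,0.0014,50,0,0,0.4,0,0,0.0016,50,0,0,0.45,0,0,0.0018,50,0,0,0.5,0,0,0.002,50,0,0,0.55,0,0,0.0022,50,0,0,0.6,0,0,0.0024,50],
)

```text
clock: 7.2
position: [0.4493, 0.0555, 0.1086]
ee_rot: [2.588, 1.781, -0.001]
force: [-1.7, -3.3, 4.3]
width: 0.645
gripper_force: 40.0
```

```bash
python3 st.py
```

```text
clock 7.2
joints [ 0.363   0.4564 -0.7769  2.0912  0.4613  0.7692 -1.0687]
position [0.4493 0.0555 0.1086]
ee_rot [ 2.5876e+00  1.7806e+00 -1.1000e-03]
force [-1.7193 -3.2783  4.2576]
ft_torque [-0.8021  0.3454 -0.3158]
width 0.6453
gripper_force 39.9999
```

Emit:
arm_command(
  deltas=[0,0,0.05,0,0,0.0002,50,0,0,0.1,0,0,0.0004,50,0,0,0.15,0,0,0.0006,50,0,0,0.2,0,0,0.0008,50,0,0,0.25,0,0,0.001,50,0,0,0.3,0,0,0.0012,50,0,0,0.35,0,0,0.0014,50,0,0,0.4,0,0,0.0016,50,0,0,0.45,0,0,0.0018,50,0,0,0.5,0,0,0.002,50],
)

```text
clock: 8.2
position: [0.4495, 0.0555, 0.1106]
ee_rot: [1.709, 2.635, -0.001]
force: [-1.0, -2.6, 4.1]
width: 0.646
gripper_force: 40.0
```

```bash
python3 st.py
```

```text
clock 8.2
joints [ 0.5     0.5279 -0.9803  2.08    0.5962  0.8425 -0.4153]
position [0.4495 0.0555 0.1106]
ee_rot [ 1.7094e+00  2.6353e+00 -9.0000e-04]
force [-0.9964 -2.6422  4.0903]
ft_torque [-0.7463  0.0906 -0.3476]
width 0.646
gripper_force 39.9996
```

Emit:
arm_command(
  deltas=[0,0,0.05,0,0,0.0002,50,0,0,0.1,0,0,0.0004,50,0,0,0.15,0,0,0.0006,50,0,0,0.2,0,0,0.0008,50],
)

```text
clock: 8.6
position: [0.4496, 0.0556, 0.1114]
ee_rot: [1.276, 2.87, -0.001]
force: [-1.0, -3.7, 4.4]
width: 0.647
gripper_force: 40.0
```

```bash
python3 st.py
```

```text
clock 8.6
joints [ 0.5485  0.5643 -1.0606  2.0761  0.6514  0.8799 -0.1556]
position [0.4496 0.0556 0.1114]
ee_rot [ 1.2761e+00  2.8703e+00 -9.0000e-04]
force [-0.9808 -3.7482  4.4459]
ft_torque [-0.7028  0.0032 -0.3405]
width 0.6475
gripper_force 39.9995
```

Emit:
arm_command(
  deltas=[0,0,0.05,0,0,0.0002,50,0,0,0.1,0,0,0.0004,50,0,0,0.15,0,0,0.0006,50,0,0,0.2,0,0,0.0008,50],
)

```text
clock: 9.0
position: [0.4496, 0.0557, 0.1122]
ee_rot: [0.811, 3.035, -0.001]
force: [-0.3, -2.5, 3.8]
width: 0.643
gripper_force: 40.0
```

```bash
python3 st.py
```

```text
clock 9.0
joints [ 0.592   0.6053 -1.1392  2.0727  0.7064  0.9222  0.1041]
position [0.4496 0.0557 0.1122]
ee_rot [ 8.1130e-01  3.0347e+00 -7.0000e-04]
force [-0.2547 -2.5271  3.8434]
ft_torque [-0.6008 -0.122  -0.3213]
width 0.6435
gripper_force 39.9994
```

Emit:
arm_command(
  deltas=[0,0,0.05,0,0,0.0002,50,0,0,0.1,0,0,0.0004,50,0,0,0.15,0,0,0.0006,50,0,0,0.2,0,0,0.0008,50],
)

```text
clock: 9.4
position: [0.4496, 0.0558, 0.113]
ee_rot: [0.327, 3.124, -0.0]
force: [-1.0, -3.2, 3.7]
width: 0.642
gripper_force: 40.0
```

```bash
python3 st.py
```

```text
clock 9.4
joints [ 0.6204  0.6377 -1.1956  2.0702  0.7452  0.9567  0.3793]
position [0.4496 0.0558 0.113 ]
ee_rot [ 3.2650e-01  3.1244e+00 -5.0000e-04]
force [-1.0372 -3.215   3.6662]
ft_torque [-0.5998 -0.0185 -0.3007]
width 0.6418
gripper_force 39.9995
```

Emit:
arm_command(
  deltas=[0,0,0.05,0,0,0.0002,50,0,0,0.1,0,0,0.0004,50,0,0,0.15,0,0,0.0006,50,0,0,0.2,0,0,0.0008,50],
)

```text
clock: 9.8
position: [0.4497, 0.0559, 0.1138]
ee_rot: [-0.166, 3.137, -0.0]
force: [-0.5, -2.3, 3.6]
width: 0.644
gripper_force: 40.0
```

```bash
python3 st.py
```

```text
clock 9.8
joints [ 0.6337  0.654  -1.2234  2.0687  0.7632  0.9753  0.6752]
position [0.4497 0.0559 0.1138]
ee_rot [-1.662e-01  3.137e+00 -3.000e-04]
force [-0.4997 -2.2738  3.6271]
ft_torque [-0.4724 -0.0383 -0.3207]
width 0.6443
gripper_force 39.9996
```

Emit:
arm_command(
  deltas=[0,0,0.05,0,0,0.0002,50,0,0,0.1,0,0,0.0004,50,0,0,0.15,0,0,0.0006,50,0,0,0.2,0,0,0.0008,50],
)

```text
clock: 10.2
position: [0.4496, 0.056, 0.1146]
ee_rot: [-0.655, 3.072, -0.0]
force: [-1.1, -2.6, 3.5]
width: 0.644
gripper_force: 40.0
```

```bash
python3 st.py
```

```text
clock 10.2
joints [ 0.6401  0.6612 -1.2369  2.0676  0.7704  0.9847  0.9815]
position [0.4496 0.056  0.1146]
ee_rot [-0.6548  3.0725 -0.    ]
force [-1.0792 -2.5615  3.5395]
ft_torque [-0.3698 -0.0055 -0.4344]
width 0.6442
gripper_force 39.9996
```

Emit:
arm_command(
  deltas=[0,0,0.05,0,0,0.0002,50,0,0,0.1,0,0,0.0004,50,0,0,0.15,0,0,0.0006,50,0,0,0.2,0,0,0.0008,50],
)

```text
clock: 10.6
position: [0.4496, 0.056, 0.1154]
ee_rot: [-1.127, 2.932, 0.0]
force: [-0.9, -1.9, 3.9]
width: 0.642
gripper_force: 40.0
```

```bash
python3 st.py
```

```text
clock 10.6
joints [ 0.6437  0.6643 -1.2443  2.0667  0.7731  0.9901  1.2925]
position [0.4496 0.056  0.1154]
ee_rot [-1.1273e+00  2.9323e+00  2.0000e-04]
force [-0.8588 -1.9072  3.8915]
ft_torque [-0.2408  0.0384 -0.5084]
width 0.642
gripper_force 39.9995
```

The torque has risen about 0.17 N m above the free level, so the valve is on the stop and at the upper end of snug. I ease back about 0.1 rad to centre it and read the moment in the other direction.

Emit:
arm_command(
  deltas=[0,0,-0.035,0,0,-0.0001,50,0,0,-0.07,0,0,-0.0002,50,0,0,-0.07,0,0,-0.0002,50],
)

```text
clock: 10.9
position: [0.4495, 0.056, 0.1151]
ee_rot: [-0.96, 2.991, -0.0]
force: [0.6, -2.2, 1.5]
width: 0.645
gripper_force: 40.0
```

```bash
python3 st.py
```

```text
clock 10.9
joints [ 0.6316  0.6471 -1.2179  2.0679  0.7548  0.9721  1.1976]
position [0.4495 0.056  0.1151]
ee_rot [-9.5960e-01  2.9912e+00 -5.0000e-04]
force [ 0.6048 -2.2421  1.4733]
ft_torque [-0.2028 -0.2392 -0.3592]
width 0.6447
gripper_force 40.0008
```

The moment fell only through wind-up in the grip, to a value friction can hold, so the wheel has not moved back. It stays at roughly 0.17 N m above free, about 65 N, which is inside the window. I release and lift.

Emit:
arm_command(
  deltas=[0,0,0,0,0,0,70,0,0,0,0,0,0,85,0,0,0,0,0,0,91.8,0,0,0,0,0,0,91.8,0,0,0,0,0,0,91.8,0,0,0,0,0,0,91.8,0,0,0,0,0,0.02,91.8,0,0,0,0,0,0.05,91.8,0,0,0,0,0,0.08,91.8,0,0,0,0,0,0.11,91.8,0,0,0,0,0,0.14,91.8,0,0,0,0,0,0.14,91.8],
)

```text
clock: 12.1
position: [0.451, 0.0574, 0.2586]
ee_rot: [-0.961, 2.985, -0.003]
force: [0.5, -0.4, -0.8]
width: 0.998
gripper_force: 0.0
```

```bash
python3 st.py;python3 - <<'E'
from h import *
a=[cv2.resize(optics.get_image(n)[r:r+100,c:c+100],None,fx=4,fy=4,interpolation=2) for n,r,c in(("side",130,130),("top",230,175))]
cv2.imwrite("pics/after.png",np.hstack(a))
E
```

```text
clock 12.1
joints [ 0.7317  0.3842 -1.2413  1.8885  0.4021  1.1492  1.5374]
position [0.451  0.0574 0.2586]
ee_rot [-9.6060e-01  2.9852e+00 -2.6000e-03]
force [ 0.4992 -0.4173 -0.752 ]
ft_torque [ 0.1509 -0.1499 -0.0635]
width 0.9984
gripper_force 0.0
```

View pics/after.png

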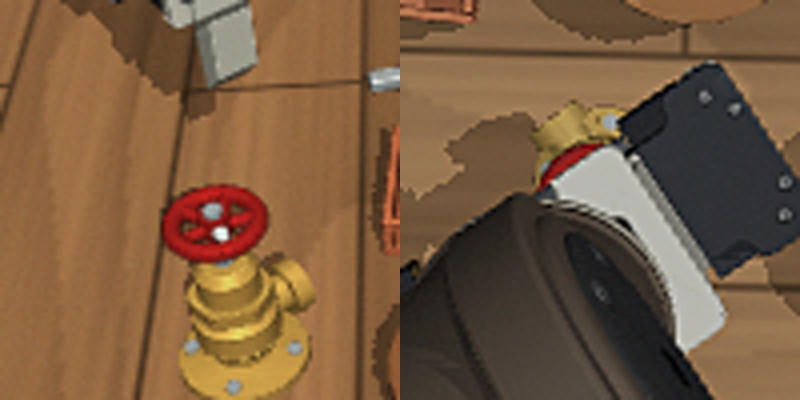

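The wheel is free and has turned: in the side crop the white spoke now points down-right of the hub at (220,233). That is roughly 250° from the start, which agrees with the commanded turn. Now I go to the mister with the fingers closed.

Emit:
arm_command(
  deltas=[0,0,-0.1,0.016,-0.04,0,60,0,0,-0.2,0.033,-0.08,0,40,0,0,-0.3,0.049,-0.12,0,20,0,0,-0.4,0.065,-0.16,0,0,0,0,-0.5,0.082,-0.2,0,0,0,0,-0.6,0.098,-0.24,0,0,0,0,-0.6,0.114,-0.28,0,0,0,0,-0.6,0.131,-0.32,0,0,0,0,-0.6,0.147,-0.36,0,0,0,0,-0.6,0.164,-0.402,0,0,0,0,-0.6,0.164,-0.402,0,0,0,0,-0.6,0.164,-0.402,-0.02,0,0,0,-0.6,0.164,-0.402,-0.04,0,0,0,-0.6,0.164,-0.402,-0.06,0,0,0,-0.6,0.164,-0.402,-0.072,0,0,0,-0.6,0.164,-0.402,-0.072,0,0,0,-0.6,0.164,-0.402,-0.072,0],
  force=10,
)

```text
clock: 13.9
position: [0.6133, -0.3455, 0.183]
ee_rot: [-0.5, -3.101, -0.001]
force: [-0.2, 0.4, 0.3]
width: 0.006
gripper_force: 0.0
```

```bash
python3 st.py;python3 - <<'E'
from h import *
a=[cv2.resize(optics.get_image(n)[r:r+100,c:c+100],None,fx=4,fy=4,interpolation=2) for n,r,c in(("side",284,225),("top",155,375))]
cv2.imwrite("pics/btn.png",np.hstack(a))
E
```

```text
clock 13.9
joints [ 0.8718  0.7397 -0.7807  1.3816  0.5264  1.2336  1.3009]
position [ 0.6133 -0.3455  0.183 ]
ee_rot [-4.999e-01 -3.101e+00 -6.000e-04]
force [-0.2478  0.4425  0.2952]
ft_torque [ 0.0766 -0.1483 -0.0036]
width 0.0059
gripper_force 0.0
```

View pics/btn.png

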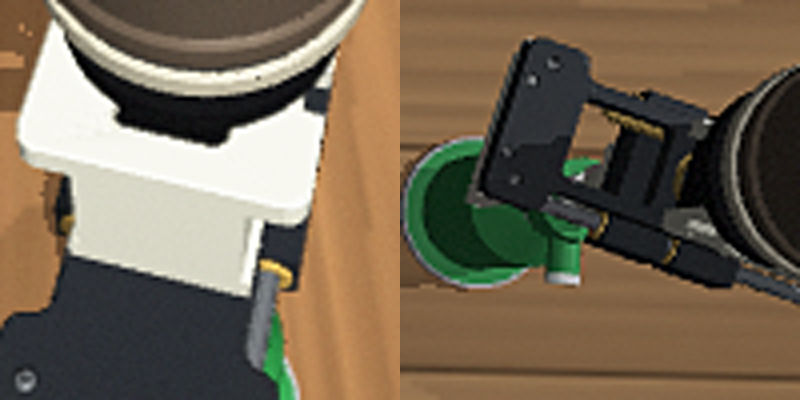

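The view is hidden by the gripper, which stands over the button, with the nozzle visible at (565,275) in the right half. There is no contact yet. I lower in small steps and read the force each time.

Emit:
arm_command(
  deltas=[0,0,0,0.001,0.001,-0.003,0,0,0,0,0.001,0.001,-0.006,0,0,0,0,0.001,0.001,-0.006,0],
)

```text
clock: 14.3
position: [0.6148, -0.3446, 0.1774]
ee_rot: [0.5, 3.1, 0.0]
force: [2.3, -0.3, 2.4]
width: 0.005
gripper_force: 1.3
```

Emit:
arm_command(
  deltas=[0,0,0,0,0,-0.002,0,0,0,0,0,0,-0.002,0],
)

```text
clock: 14.5
position: [0.6148, -0.3447, 0.1755]
ee_rot: [0.5, 3.1, 0.0]
force: [2.2, 0.0, 3.9]
width: 0.007
gripper_force: 1.8
```

Emit:
arm_command(
  deltas=[0,0,0,0,0,-0.002,0,0,0,0,0,0,-0.002,0],
)

```text
clock: 14.7
position: [0.6148, -0.3447, 0.1735]
ee_rot: [0.5, 3.1, 0.0]
force: [2.4, 0.0, 5.1]
width: 0.009
gripper_force: 2.4
```

Emit:
arm_command(
  deltas=[0,0,0,0,0,-0.002,0,0,0,0,0,0,-0.002,0],
)

```text
clock: 14.9
position: [0.6149, -0.3447, 0.1732]
ee_rot: [0.5, 3.1, -0.001]
force: [-2.0, 1.6, 15.2]
width: 0.007
gripper_force: 7.8
```

The force rose smoothly to 5.1 N and then jumped to 15 N, so the button bottomed out. I retreat upwards.

Emit:
arm_command(
  deltas=[0,0,0,0,0,0.004,0,0,0,0,0,0,0.015,0,0,0,0,0,0,0.04,0,0,0,0,0,0,0.08,0,0,0,0,0,0,0.1,0,0,0,0,-0.05,0,0.1,0,0,0,0,-0.09,0,0.1,0,0,0,0,-0.13,0,0.1,0,0,0,0,-0.17,0,0.1,0,0,0,0,-0.17,0,0.1,0,0,0,0,-0.17,0,0.1,0],
)

```text
clock: 16.0
position: [0.4428, -0.3455, 0.2714]
ee_rot: [-0.504, -3.1, 0.001]
force: [1.1, -0.3, -0.0]
width: 0.007
gripper_force: 0.0
```

```bash
python3 st.py;python3 - <<'E'
from h import *
im={n:optics.get_image(n) for n in("side","top")}
cv2.imwrite("pics/s2.png",im["side"])
for k,n,p,r in(("white","side",(274,350),14),("white","top",(422,205),14),("red","side",(185,183),22),("red","top",(224,279),22)):
    try: print(n,k,blob(im[n],k,p,r))
    except Exception as e: print(n,k,"hidden")
E
```

```text
clock 16.0
joints [ 1.1944  0.455  -0.8931  1.641   0.3733  1.2272  1.4713]
position [ 0.4428 -0.3455  0.2714]
ee_rot [-5.0370e-01 -3.0998e+00  1.4000e-03]
force [ 1.1314 -0.325  -0.0039]
ft_torque [ 0.1248 -0.1798 -0.0504]
width 0.0068
gripper_force 0.0
side white (((274.05804443359375, 350.1581726074219), (18.875749588012695, 21.675941467285156), 176.20773315429688), 324, array([265., 340.], dtype=float32), array([283., 361.], dtype=float32))
top white (((422.4744873046875, 204.18618774414062), (11.660994529724121, 12.722691535949707), 144.62246704101562), 124, array([417., 198.], dtype=float32), array([428., 210.], dtype=float32))
side red (((183.30612182617188, 185.49661254882812), (18.74405288696289, 26.189144134521484), 78.02839660644531), 310, array([171., 176.], dtype=float32), array([196., 195.], dtype=float32))
top red (((223.57467651367188, 279.69378662109375), (27.170108795166016, 27.65563201904297), 27.28895378112793), 377, array([210., 266.], dtype=float32), array([237., 293.], dtype=float32))
```

View pics/s2.png

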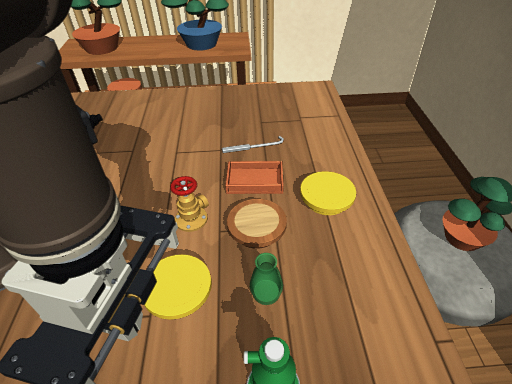

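The button reads the same as before the press, so it has sprung back. The tray, hook, vase and turntable are where they were, and the arm is clear. I hand in.

```bash
python3 -c "
from cell import arm
print(arm.sign_off())"
```

```text
the job is handed in; nothing more can be done
None
```

I opened the valve to an estimated 0.17 N m above free turning, at the upper end of snug, released the wheel, and pressed the mister button to its stop (15 N peak). It sprang back, the bystanders look unmoved, and I handed the job in at about 16 s; sign-off gave no verdict.

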